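Push a relay under the spring flap of the return chute

ROBOT

A 6-joint arm with a two-finger parallel gripper is mounted at the origin on a cart in front of the work surface, level with it; the furniture and walls round the work are solid. World frame = base frame: x ahead of the robot, y to its left, z up, the work surface at z = 0. Lengths are in m, angles in rad, forces in N, time in s.
With the tool pointing down it reaches from about 0.35 to 0.875 m from the base axis. Payload 15.5 kg.
Tool frame: the origin (TCP) lies at the very end of the fingers, on their centre line; the grasp point (between the pads) lies 19 mm behind it (grasp_offset is the distance from the TCP to the grasp point, in m); z points along the fingers, y is the line along which they close (so a half turn about z gives the same grasp; the last joint's range is limited). The gripper opens to 85 mm and grips with 20 to 120 N. Pads are 22 mm wide; open, the fingers measure 114 mm over their backs; the gripper's body (76 mm by 85 mm) begins 54 mm behind the grasp point. The pads swing forward as they close: fully open they stand 13 mm farther back than shut.
Start: joints at [-1.292, 0.494, 1.345, -0, 1.302, -0.096], TCP at [0.229, -0.582, 0.231] pointing down, gripper open.
Joint ranges: [-2.91, 2.91], [-0.82, 2.16], [0.22, 2.67], [-1.22, 4.37], [0.12, 2.79], [-3.08, 3.08]. Speed limits (rad/s): [1.89, 1.89, 2.57, 3.01, 3.01, 3.01].

INTERFACE

Orientations are given as a rotation vector (axis times angle).
In Python, from workcell import * gives the robot as it stands.
- The arm moves only by the shell command python3 -m crank 'ROWS' [OPENING] [FORCE]. ROWS is JSON, a list of rows, each a list of 6 numbers: the shift along the tool's x, y, z in cm, then the turn, a rotation vector about the tool's x, y, z in degrees. A call has 1 to 10 rows; each row shifts and turns the commanded pose from where the row before left it, along the tool's axes as they then stand; what a row does not reach is not made up. A row lasts 1/12 s, in which the tool goes at most 41.7 mm and 7.16 degrees, less where a joint would pass 70% of its speed; a pose out of reach is approached as far as the arm can. A call is refused whole if a number of a shift passes 4.17 or a number of a turn 7.16, either way. A call with a gripper value outside its range is refused whole. OPENING is the opening, from 0 (shut) to 1 (fully open), set as the call begins (- or left out, the last holds). The fingers move at their own pace and stop on an object; FORCE is the grip in N (left out, the last holds). Time passes only in rows, so rows that do not move let the fingers close. It gives the time, the measured TCP pose, the force, the opening and the grip force at its end, in the units of the state.
- get_obs(): the state, without advancing time (a new reading comes with each control period).
- snapshot(name): name is "scene" or "side" or "wrist"; returns a dict with "image" (384x512x3 uint8, red, green, blue), "mtx" (3x3 intrinsics, pixels), "extrinsics" (4x4, takes a point from world to camera coordinates); the wrist camera has in their place "hand_eye" (4x4, takes a point from camera to tool coordinates, whose origin is the TCP and whose axes are the flange's). Camera axes: x right, y up, looking along -z (the intrinsics and any distortion apply to the point x, -y, -z); pixel columns grow to the right and rows downward; lengths in m; the calibration is good to about 2 mm. A picture is of the moment at which its call begins: read the wrist's pose just before it. There is no depth.
- sign_off(): hands the job in; it is judged then, once.
The state is a dict: "t": time; "joints": joint angles; "qd": joint speeds; "joint_torque": joint torques, N m; "position": TCP position; "tool_rot": TCP orientation; "force": force on the tool from outside, world axes, zero at the start; "moment": the same for the moment, N m; "gripper_width": finger opening in m; "grasp_force": force on a finger pad.
Only numpy, scipy, OpenCV 4.12 (cv2) and the standard library are available. Lean on these libraries where they do the work, as an engineer would, in place of code of your own. Each camera call takes 0.05 s, during which the arm holds its last target. There are 200 camera calls.

TASK

Without grasping or lifting anything, return the plug-in relay through the small grey chute box: with one fingertip press the treadle bar down to hold the spring-closed flap up, and while it is held, push the relay along the loading shelf with the other fingertip, under the flap, until it drops into the tray behind. Then let the flap spring shut and move clear. Leave the other things on the table where they are.

Things in the scene. Friction and masses are not known exactly. Their poses are not given: they have to be found in the camera images.
- chute_box: Grey metal box fixed to the table, at some yaw. Origin: on the table, below the middle of the shelf's far edge, just before the flap. x = pushing direction (into the tray), y left, z up; offsets below are in this frame, heights above the table. A deck (y 30 to 102, x -150 to +28 mm, 45 mm high) lies below the treadle, left of the lane.
- shelf_edge (a point): Middle of the loading shelf's far edge, at x = 0, y = 0, 45 mm high. The shelf is flat, x -150 to 0 mm; its lane lies between two slippery white plastic guide rails 6.5 mm high, x -148 to +8 mm, inner faces at y -16.5 and +16.5 mm. Beyond the edge is a sheer step down into the tray.
- tray (a point): Middle of the tray's floor, 6 mm high. Open-topped tray, x 0 to 95 mm, y -32 to +32 mm, walls up to 78 mm high.
- flap (a joint): Angle of flap and treadle, one rocker on a hinge rod along x (y = 33 mm, 77 mm high, radius 7 mm with its spring; end posts 84 mm high at x -143 and +21 mm). 0 = shut (sprung), 0.873 rad = stop, flap fully up. Pressing the treadle down lifts the flap. The spring closes it with about 0.05 (shut) to 0.11 N m (stop): 2 to 4 N on the treadle.
- flap_plate (a point): Middle of the flap, a 3 mm plate across the tray's mouth at x 10 to 13 mm, 28 wide and 12 mm high. Shut, it spans y -11 to +17 mm, 54.5 to 66.5 mm high, and blocks the relay; it does not swing in or out. At the stop it has swung up to the left, lowest point 76 mm, highest 107 mm high, still above the lane: an upright finger cannot pass it, so keep fingers at x below 8 mm.
- treadle (a point): Middle of the top face of the treadle: ribbed flat bar, x -142 to +8 mm, 43 wide, 5 mm thick. Shut, it slopes 50 degrees, rising to the left, y 62 to 90 mm, top 75 (right) to 107 mm high (left). At the stop it lies level, y 50 to 93 mm, top 53 mm high; a fingertip can then slide along it in x and keep it down. A tip coming straight down at y 70 to 80 mm pushes it to the stop.
- relay_centre (a point): Centre (half-way up) of the relay: a small grey rounded block with a black base and a metal plate on top, 28 mm long (x of the lane), 30 mm wide, 24 mm high, about 60 g, loose, on the loading shelf in the lane, lying along it, its centre 40 to 80 mm before the far edge. It tips over the edge into the tray once its centre passes x = 0 of chute_box.
- cap_nut: Black domed cap nut, 24 mm wide, 17 mm high, on the table to the right of the chute box. Loose bystander; origin: centre of its underside.
- weight_2: Slotted brass weight, 30 mm diameter, 8 mm high, on the table to the right of the chute box. Loose bystander; origin: centre of its underside.
- plug_black_0: Black banana plug lying on the table to the left of the chute box, 52 mm long, 11 mm thick. Loose bystander; origin: centre of its underside.
- croc_clip: Crocodile clip lying on the table in front of the chute box, 62 mm long, 11 mm thick. Loose bystander; origin: centre of its underside.

How it is judged:
On the way, in this order (a step that is already met when the one before it is completed fails the run):
1. a fingertip holds the flap up while the relay is still before it (value of joint flap above 0.72 rad and contact force between the fingers and flap above 0.3 N and x of relay_centre in the frame of chute_box below -0.017 m), for 0.2 s.
2. the relay goes under the flap, which a finger still holds up (value of joint flap above 0.7 rad and contact force between the fingers and flap above 0.3 N and x of relay_centre in the frame of chute_box above -0.004 m and z of relay_centre in the frame of chute_box above 0.045 m), for 0.04 s.
At the end, for the whole second after the job is handed in: The relay lies at rest in the tray (its centre between the tray walls and below the shelf's top, 45 mm above the table), and the flap has sprung shut (within 0.08 rad) (x of relay_centre in the frame of chute_box between 0.005 and 0.095 m and y of relay_centre in the frame of chute_box between -0.034 and 0.034 m and z of relay_centre in the frame of chute_box below 0.045 m and value of joint flap below 0.08 rad and linear speed of relay below 0.03 m/s); the robot touches nothing.
It fails at once if the relay is lifted (its centre more than 15 mm above its height on the shelf) (height (world z) of relay_centre above 0.072 m).
It fails at once if the cap_nut is moved more than 20 mm or lifted (distance of cap_nut from where it was at the start of the episode above 0.02 m).
It fails at once if the weight_2 is moved more than 20 mm or lifted (distance of weight_2 from where it was at the start of the episode above 0.02 m).
It fails at once if the plug_black_0 is moved more than 20 mm or lifted (distance of plug_black_0 from where it was at the start of the episode above 0.02 m).
It fails at once if the croc_clip is moved more than 20 mm or lifted (distance of croc_clip from where it was at the start of the episode above 0.02 m).
It also fails if it takes over 40 s, if anything falls off the work surface, if the arm or the gripper's body presses on something with over 40 N, if the wrist force passes 120 N, or if a joint passes its speed limit or range.

## Working session

There is one attempt and no reset: what is moved stays moved. The work goes in short steps, Python scripts to look and compute and a shell command to move; the robot and the scene stay as the last step left them, time stands still between calls to the robot, and variables do not carry over. Pictures are saved under pics/ and viewed, at most 10 in all, crops included, and the job is handed in when it is done.

```bash
mkdir -p pics; python3 - <<'E'
from workcell import *
import cv2,numpy as np
o=get_obs();print(o)
for n in("scene","side"):
    s=snapshot(n);cv2.imwrite(f"pics/{n}0.png",cv2.resize(s["image"][:,:,::-1],(800,600),interpolation=cv2.INTER_CUBIC));print(n,s["mtx"],s["extrinsics"],[k for k in s])
    np.savez(f"{n}.npz",img=s["image"],K=s["mtx"],E=s["extrinsics"])
E
```

```text
{'t': 0.0, 'joints': array([-1.29149581e+00,  4.94200756e-01,  1.34611922e+00, -1.09369134e-05,
        1.30250100e+00, -9.54475822e-02]), 'qd': array([ 7.14623806e-05, -1.59292426e-03, -1.22156930e-03, -1.01223859e-03,
        7.96177429e-05, -7.16804005e-04]), 'joint_torque': array([-8.84126966e-04, -8.82167959e+01, -3.83871675e+01, -2.76078335e-04,
        1.02592172e-02,  6.57335050e-06]), 'position': array([ 0.22870582, -0.58127076,  0.23069336]), 'tool_rot': array([-3.08540305e+00, -5.84991284e-01,  1.93534127e-04]), 'force': array([-0.31556681,  0.0581812 ,  0.77787801]), 'moment': array([ 0.03842813, -0.0133708 ,  0.0296981 ]), 'grasp_force': 0.0, 'gripper_width': 0.08535227490880515}
scene [[489.31261768   0.         251.66403235]
 [  0.         489.31261768 193.16306237]
 [  0.           0.           1.        ]] [[-0.57621177 -0.81720857 -0.01225375  0.3126381 ]
 [ 0.30502568 -0.22893418  0.92441791 -0.25647134]
 [-0.75824754  0.52892277  0.38118416 -0.54519318]
 [ 0.          0.          0.          1.        ]] ['image', 'mtx', 'extrinsics']
side [[460.18421869   0.         258.34992235]
 [  0.         460.18421869 197.42084175]
 [  0.           0.           1.        ]] [[ 0.94297479 -0.33241295 -0.0173258  -0.51152765]
 [ 0.20367334  0.53503698  0.81991012 -0.19134557]
 [-0.2632788  -0.77668337  0.57223003 -0.7335752 ]
 [ 0.          0.          0.          1.        ]] ['image', 'mtx', 'extrinsics']
```

View pics/scene0.png

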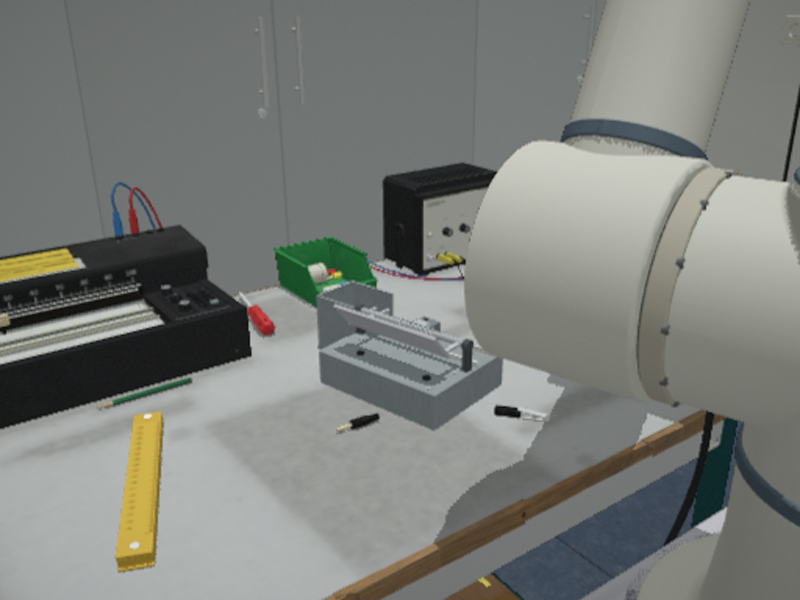

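View pics/side0.png

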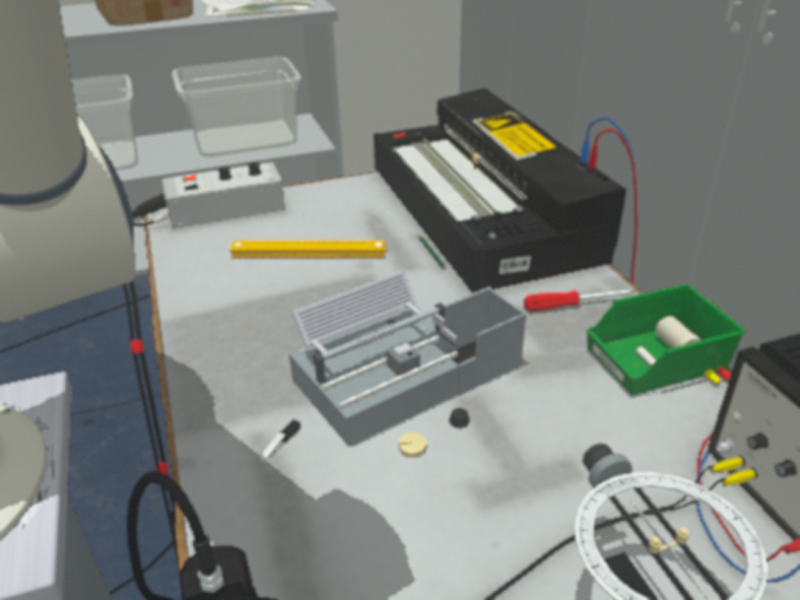

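The side view shows the chute box at about (410,365), with the relay at (405,355), the flap at (450,335) and the treadle at (355,310). The cap nut is at (459,418), the weight at (412,445) and the clip at (282,438). The plug is only in the scene view, at (358,423). I'll enlarge the side view.

```bash
python3 - <<'E'
import cv2,numpy as np
d=np.load("side.npz")["img"][160:300,180:340,::-1]
cv2.imwrite("pics/side_crop.png",cv2.resize(d,(640,560),interpolation=cv2.INTER_CUBIC))
E
```

```text
(no output)
```

View pics/side_crop.png

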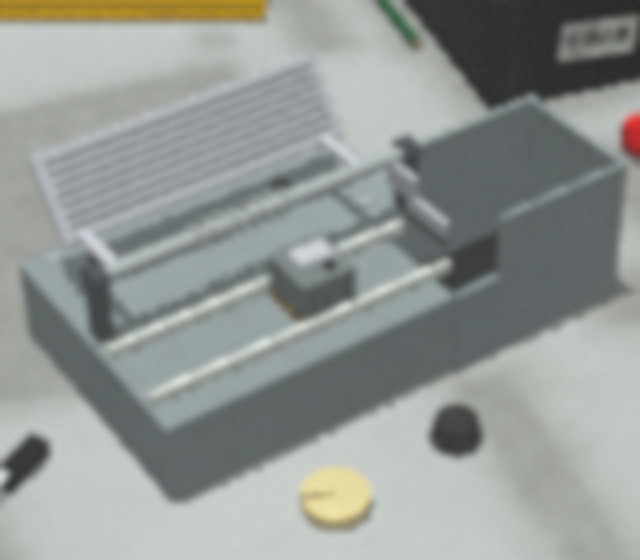

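```bash
cat > h.py <<'E'
import numpy as np
from scipy.optimize import least_squares
def proj(K,E,P):
    c=np.c_[P,np.ones(len(P))]@E[:3].T
    p=np.c_[c[:,0],-c[:,1],-c[:,2]]@K.T
    return p[:,:2]/p[:,2:]
def tow(b,P):
    c,s=np.cos(b[2]),np.sin(b[2]);P=np.asarray(P,float)
    return np.c_[b[0]+c*P[:,0]-s*P[:,1],b[1]+s*P[:,0]+c*P[:,1],P[:,2]]
def atz(K,E,uv,z):
    d=np.linalg.inv(K)@[*uv,1];d=E[:3,:3].T@[d[0],-d[1],-d[2]];o=-E[:3,:3].T@E[:3,3]
    return o+d*(z-o[2])/d[2]
E
python3 - <<'E'
from h import *
d=np.load("side.npz");K,E=d["K"],d["E"]
f=lambda u,v:(180+u/4-.4,160+v/4-.4)
M=np.array([[-142,90,107],[8,90,107],[-142,62,75],[-143,33,84],[21,33,84],[-148,18,51.5],[-148,-18,51.5],[8,-18,51.5],[-150,102,45]])/1e3
uv=np.array([f(*p) for p in[(35,156),(312,58),(72,240),(93,262),(407,138),(108,348),(150,395),(450,265),(25,268)]])
r=least_squares(lambda b:(proj(K,E,tow(b,M))-uv).ravel(),[.55,0,.5],loss='soft_l1')
b=r.x;print(b,np.degrees(b[2]));print(r.fun.reshape(-1,2).round(1))
np.save("b.npy",b)
g=lambda P:(np.array([[np.cos(b[2]),np.sin(b[2])],[-np.sin(b[2]),np.cos(b[2])]])@(P[:2]-b[:2])).round(4)
print("relay",g(atz(K,E,f(313,255),.069)))
for n,p,z in[("nut",(457,430),.008),("weight",(337,495),.006),("clip",(22,465),.006)]: print(n,g(atz(K,E,f(*p),z)),atz(K,E,f(*p),z))
s=np.load("scene.npz");print(proj(s["K"],s["E"],tow(b,M))*800/512)
p=atz(s["K"],s["E"],(358*.64,423*.64),.006);print("plug",p,g(p))
E
```

```text
[ 0.58258511 -0.02440722  0.24679807] 14.14048775753767
[[-0.8  0.2]
 [ 1.3 -1.4]
 [-1.   1.7]
 [ 0.6  0.9]
 [ 0.6  0.4]
 [ 0.  -0.1]
 [-0.1 -0.1]
 [ 0.5 -1.1]
 [-1.6 -1.8]]
relay [-0.0531  0.0025]
nut [-0.0277 -0.0708] [ 0.57305297 -0.09983396  0.008     ]
weight [-0.0916 -0.0718] [ 0.51133506 -0.11645192  0.006     ]
clip [-0.1933  0.0197] [ 0.39035341 -0.05248951  0.006     ]
[[435.33426389 334.8591446 ]
 [334.56249362 300.9985752 ]
 [450.67285372 352.93690124]
 [467.00306844 337.11114036]
 [360.03288158 302.03864347]
 [477.498196   359.64806589]
 [495.01442315 349.00157482]
 [394.69912787 315.85455383]
 [433.87477359 392.94402484]]
plug [0.46351428 0.10300671 0.006     ] [-0.0843  0.1526]
```

The fit is consistent, with residuals under 2 px, and the relay is at x≈-53 mm, y≈+2 mm. One finger will go over the lane and the other over the treadle. Tool x will lie along box x, with the opening at about 61 mm.

```bash
cat > d.py <<'E'
import sys
from h import *
from workcell import *
from scipy.spatial.transform import Rotation as R
b=np.load("b.npy");o=get_obs();A=R.from_rotvec(o["tool_rot"])
X=A.as_matrix()
c,s=np.cos(b[2]),np.sin(b[2]);B=np.array([[c,s,0],[-s,c,0],[0,0,1]])
print("t",o["t"],"box mm",(B@(o["position"]-[b[0],b[1],0])*1e3).round(1),"yaw err deg",np.degrees(np.arctan2(X[1,0],X[0,0])-b[2]).round(2),"tilt",X[:,2].round(3),"F box",(B@o["force"]).round(2),"w",o["gripper_width"])
if len(sys.argv)>1:
    t=tow(b,[np.array(sys.argv[1:4],float)/1e3])[0]
    print("tool cm",(X.T@(t-o["position"])*100).round(2))
E
python3 -m crank '[[0,0,0,0,0,3.7],[0,0,0,0,0,3.64]]' 0.72; python3 d.py -92 37.5 180
```

```text
t: 0.27
position: [0.2287, -0.5814, 0.2309]
tool_rot: [-3.117, -0.382, 0.0]
force: [0.5, -0.4, -0.4]
gripper_width: 0.0638
grasp_force: 0.0
t 0.2667 box mm [-479.2 -453.7  230.9] yaw err deg -0.16 tilt [-0.     0.001 -1.   ] F box [ 0.4  -0.48 -0.43] w 0.0637837381414782
tool cm [ 38.58 -49.22   5.13]
```

```bash
python3 -m crank '[[1.2,-1.5,0,0,0,0],[2.2,-2.8,0,0,0,0],[2.2,-2.8,0,0,0,0],[2.2,-2.8,0,0,0,0],[2.2,-2.8,0,0,0,0],[2.2,-2.8,0,0,0,0],[2.2,-2.8,0,0,0,0],[2.2,-2.8,0,0,0,0],[2.2,-2.8,0,0,0,0],[2.2,-2.8,0,0,0,0]]' >/dev/null; python3 d.py -92 37.5 180
```

```text
t 1.1 box mm [-268.6 -185.3  231.2] yaw err deg -0.02 tilt [-0.  0. -1.] F box [ 0.33 -0.27  0.37] w 0.06130809919420237
tool cm [ 17.65 -22.28   5.12]
```

```bash
python3 -m crank '[[2.2,-2.8,0,0,0,0],[2.2,-2.8,0,0,0,0],[2.2,-2.8,0.5,0,0,0],[2.2,-2.8,0.5,0,0,0],[2.2,-2.8,0.5,0,0,0],[2.2,-2.8,0.5,0,0,0],[2.2,-2.8,0.5,0,0,0],[1.4,-1.8,0.5,0,0,0],[0.6,-0.8,0,0,0,0],[0,0,0,0,0,0]]' >/dev/null; python3 d.py -92 37.5 180
python3 - <<'E'
from workcell import *
import cv2,numpy as np
for n in("wrist","side"):
    o=get_obs();s=snapshot(n);np.savez(f"{n}1.npz",img=s["image"],K=s["mtx"],E=s.get("hand_eye",s.get("extrinsics")),p=o["position"],r=o["tool_rot"])
    cv2.imwrite(f"pics/{n}1.png",cv2.resize(s["image"][:,:,::-1],(800,600),interpolation=cv2.INTER_CUBIC))
E
```

```text
t 1.9333 box mm [-94.5  36.5 201. ] yaw err deg 0.14 tilt [-0.001  0.    -1.   ] F box [-0.68  0.26  0.15] w 0.06156802828024203
tool cm [ 0.25 -0.1   2.1 ]
```

View pics/wrist1.png

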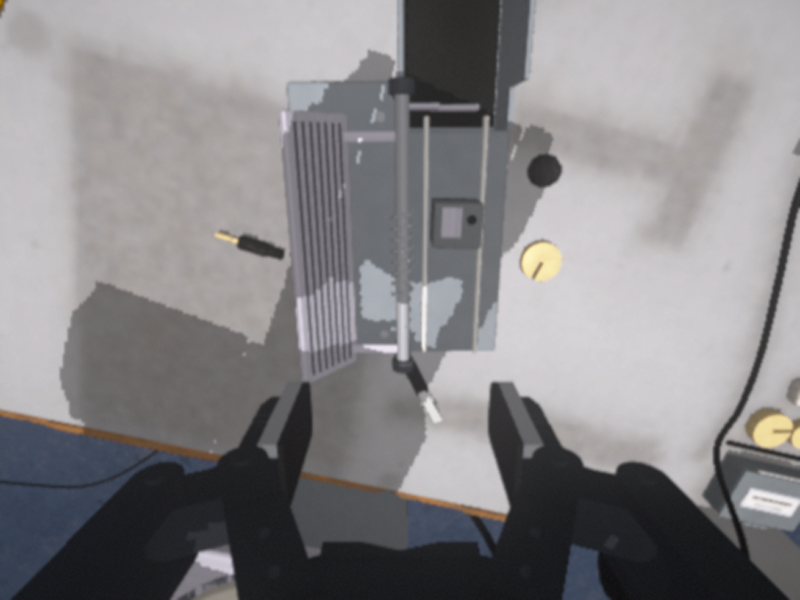

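The wrist view shows the relay at (457,221), the rails from (427,117)/(486,117) to (424,350)/(476,350), the post tops at (401,83) and (402,363), and the treadle's upper edge from (284,113) to (303,380). I'll refine the fit with these.

```bash
python3 - <<'E'
from h import *
from scipy.spatial.transform import Rotation as R
d=np.load("wrist1.npz");K=d["K"];T=np.eye(4);T[:3,:3]=R.from_rotvec(d["r"]).as_matrix();T[:3,3]=d["p"]
E=np.linalg.inv(T@d["E"])
M=np.array([[8,18,51.5],[-148,18,51.5],[8,-18,51.5],[-148,-18,51.5],[-143,33,84],[21,33,84],[-142,90,107],[8,90,107],[28,102,45],[-150,-30,45]])/1e3
uv=np.array([(427,117),(424,350),(486,117),(476,350),(402,363),(401,83),(303,380),(284,113),(288,83),(494,350)])*.64-.2
b0=np.load("b.npy");print("side-fit residual",(proj(K,E,tow(b0,M))-uv).round(1).tolist())
r=least_squares(lambda b:(proj(K,E,tow(b,M))-uv).ravel(),b0,loss='soft_l1');b=r.x
print(b,np.degrees(b[2]),r.fun.reshape(-1,2).round(1).tolist())
bm=(b+b0)/2
for bb in(b0,b,bm):
  c,s=np.cos(bb[2]),np.sin(bb[2]);p=atz(K,E,(457*.64,221*.64),.069)-[bb[0],bb[1],0]
  print("relay",c*p[0]+s*p[1],-s*p[0]+c*p[1])
np.save("bw.npy",b)
E
```

```text
side-fit residual [[2.8, -0.5], [1.1, 2.8], [3.8, -0.3], [0.4, 2.9], [2.0, 4.1], [4.0, 1.3], [3.5, 3.7], [3.0, -2.9], [1.3, -1.8], [-1.5, 2.1]]
[ 0.582911   -0.02153431  0.25858731] 14.815961575809913 [[-0.2, -1.4], [0.3, 2.2], [0.9, -1.8], [-0.4, 1.9], [1.0, 3.5], [0.3, 0.5], [2.4, 3.7], [-0.7, -2.9], [-1.9, -1.6], [-2.3, 0.9]]
relay -0.05145956950730729 0.0020528746794694543
relay -0.05248149228620327 -3.4672656237440605e-05
relay -0.05196347538622378 0.001006071573943704
```

View pics/side1.png

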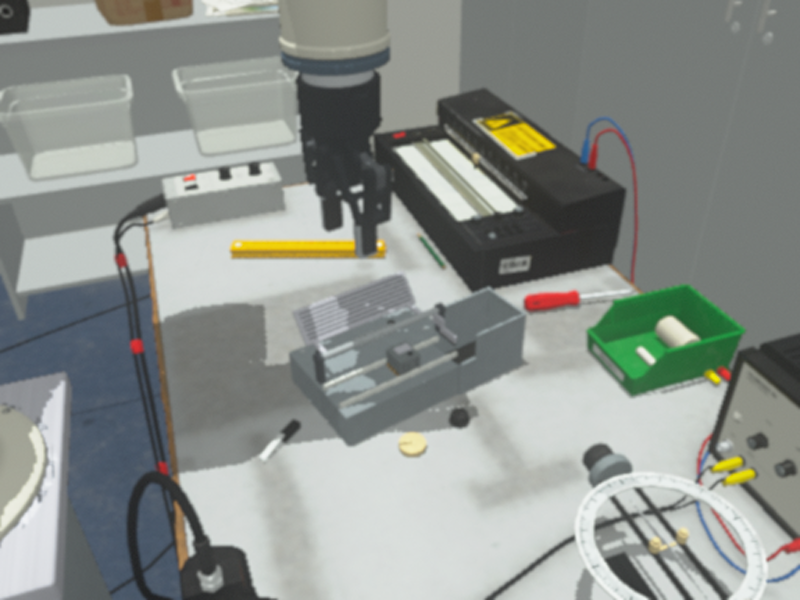

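```bash
cp bw.npy b.npy; python3 d.py -92 37.5 115; python3 -m crank '[[0.1,0.1,2,0,0,-0.6],[0,0,2.5,0,0,0],[0,0,2.5,0,0,0],[0,0,1.4,0,0,0],[0,0,0,0,0,0]]' >/dev/null;python3 d.py -92 37.5 60
```

```text
t 2.0333 box mm [-96.2  33.1 201.3] yaw err deg -0.64 tilt [-0. -0. -1.] F box [-0.42 -0.51 -0.09] w 0.061708364418905
tool cm [ 0.41 -0.45  8.63]
t 2.45 box mm [-96.9  31.7 115.2] yaw err deg -0.19 tilt [-0.004  0.    -1.   ] F box [-0.96  0.22  0.21] w 0.06131488456183208
tool cm [ 0.51 -0.57  5.52]
```

```bash
python3 -m crank '[[0.4,-0.58,0,0,0,-0.1],[0,0,0,0,0,0],[0,0,0,0,0,0]]' >/dev/null;python3 d.py -92 37.5 60
python3 - <<'E'
from workcell import *
import cv2,numpy as np
a=snapshot("wrist")["image"][:,:,::-1];s=snapshot("side")["image"][130:300,160:360,::-1]
cv2.imwrite("pics/m2.png",np.hstack([cv2.resize(a,(400,300),interpolation=cv2.INTER_AREA),cv2.resize(s,(400,300),interpolation=cv2.INTER_CUBIC)]))
E
```

```text
t 2.7 box mm [-90.1  37.9 118.5] yaw err deg 0.02 tilt [ 0.002 -0.    -1.   ] F box [ 0.11 -0.05  0.83] w 0.06148171463939748
tool cm [-0.2   0.04  5.85]
```

View pics/m2.png

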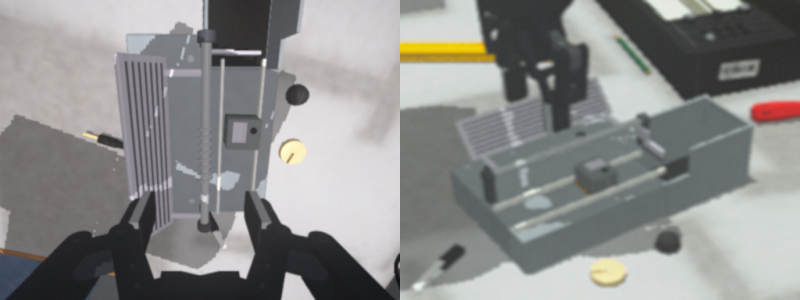

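The montage shows the right finger over the lane behind the relay and the left finger over the treadle, with the rod between them. I'll descend while watching the force.

```bash
python3 -m crank '[[0,0,1,0,0,0],[0,0,1,0,0,0],[0,0,1,0,0,0],[0,0,1,0,0,0],[0,0,1,0,0,0],[0,0,0,0,0,0],[0,0,0,0,0,0]]' >/dev/null;python3 d.py -92 37.5 60
```

```text
t 3.3833 box mm [-90.6  38.1  67.7] yaw err deg 0.02 tilt [ 0. -0. -1.] F box [-0.96 -0.27  1.8 ] w 0.061481786320813525
tool cm [-0.14  0.06  0.77]
```

```bash
python3 -m crank '[[0,0,0.6,0,0,0],[0,0,0.4,0,0,0],[0,0,0.3,0,0,0],[0,0,0,0,0,0],[0,0,0,0,0,0]]' >/dev/null;python3 d.py -92 37.5 50
```

```text
t 3.8 box mm [-90.2  37.9  54.5] yaw err deg 0.01 tilt [ 0.001 -0.    -1.   ] F box [ 0.98 -4.35  3.86] w 0.06139395735241964
tool cm [-0.18  0.04  0.45]
```

```bash
for i in 1 2 3; do python3 -m crank '[[0,0,0.2,0,0,0],[0,0,0,0,0,0]]' >/dev/null;python3 d.py; done
```

```text
t 3.9667 box mm [-90.3  38.   52.5] yaw err deg 0.02 tilt [ 0.001 -0.    -1.   ] F box [ 1.83 -4.62  4.02] w 0.06154369702342202
t 4.1333 box mm [-90.4  38.1  50.4] yaw err deg 0.01 tilt [ 0.001 -0.    -1.   ] F box [ 1.58 -4.19  4.07] w 0.061577894785396124
t 4.3 box mm [-90.6  38.2  48.4] yaw err deg 0.02 tilt [ 0. -0. -1.] F box [ 1.68 -3.99  4.44] w 0.061315236558213894
```

```bash
for i in 1 2; do python3 -m crank '[[0,0,0.15,0,0,0],[0,0,0,0,0,0]]' >/dev/null;python3 d.py; done
python3 - <<'E'
from workcell import *
import cv2,numpy as np
a=snapshot("wrist")["image"][:,:,::-1];s=snapshot("side")["image"][150:300,180:380,::-1]
cv2.imwrite("pics/m3.png",np.hstack([cv2.resize(a,(400,300),interpolation=cv2.INTER_AREA),cv2.resize(s,(400,300),interpolation=cv2.INTER_CUBIC)]))
E
```

```text
t 4.4667 box mm [-90.5  38.1  47.1] yaw err deg 0.02 tilt [ 0.001 -0.    -1.   ] F box [ 0.11 -4.77 13.5 ] w 0.061589035805932335
t 4.6333 box mm [-90.3  37.9  46.3] yaw err deg 0.03 tilt [ 0.001 -0.    -1.   ] F box [-4.52 -5.02 32.75] w 0.0614294172758333
```

View pics/m3.png

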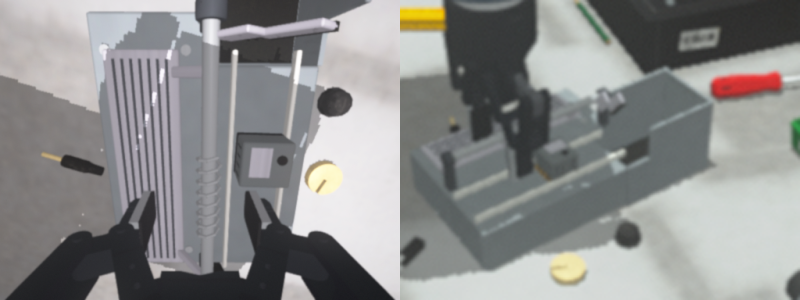

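The montage shows the flap fully up and the treadle level, with the right fingertip in the lane behind the relay. I'll ease off slightly and push.

```bash
python3 -m crank '[[0,0,-0.1,0,0,0],[0.2,0,0,0,0,0],[0.4,0,0,0,0,0],[0.4,0,0,0,0,0],[0.3,0,0,0,0,0],[0.3,0,0,0,0,0]]' >/dev/null;python3 d.py -20 37.5 47
```

```text
t 5.2333 box mm [-77.2  39.3  46.5] yaw err deg 0.05 tilt [-0.005  0.    -1.   ] F box [-16.72   0.53  24.01] w 0.06152189785324056
tool cm [ 5.72  0.18 -0.07]
```

```bash
python3 -m crank '[[0,0,-0.06,0,0,0],[0.3,0.06,0,0,0,0],[0.3,0.06,0,0,0,0],[0.3,0,0,0,0,0]]' >/dev/null;python3 d.py -20 37.5 47;python3 -m crank '[[0.4,0.05,0,0,0,0],[0.4,0,0,0,0,0],[0.4,0,0,0,0,0]]' >/dev/null;python3 d.py -20 37.5 47
```

```text
t 5.5667 box mm [-68.1  38.1  46.9] yaw err deg 0.04 tilt [-0.005  0.001 -1.   ] F box [-11.73   0.75  16.84] w 0.06139537242906052
tool cm [ 4.81  0.07 -0.03]
t 5.8167 box mm [-56.1  37.6  46.9] yaw err deg 0.05 tilt [-0.005  0.    -1.   ] F box [-11.93   0.61  17.96] w 0.061402949453097246
tool cm [ 3.61  0.01 -0.02]
```

```bash
python3 -m crank '[[0.4,0,-0.02,0,0,0],[0.4,0,0,0,0,0],[0.4,0,0,0,0,0],[0.4,0,0,0,0,0],[0.3,0,0,0,0,0],[0.3,0,0,0,0,0]]' >/dev/null;python3 d.py -20 37.5 47
python3 - <<'E'
from workcell import *
import cv2,numpy as np
a=snapshot("wrist")["image"][:,:,::-1];s=snapshot("side")["image"][150:300,180:380,::-1]
cv2.imwrite("pics/m4.png",np.hstack([cv2.resize(a,(400,300),interpolation=cv2.INTER_AREA),cv2.resize(s,(400,300),interpolation=cv2.INTER_CUBIC)]))
E
```

```text
t 6.3167 box mm [-33.8  37.5  47.1] yaw err deg 0.05 tilt [-0.004  0.    -1.   ] F box [-8.39 -0.06 14.44] w 0.06170256081637962
tool cm [ 1.38 -0.    0.  ]
```

View pics/m4.png

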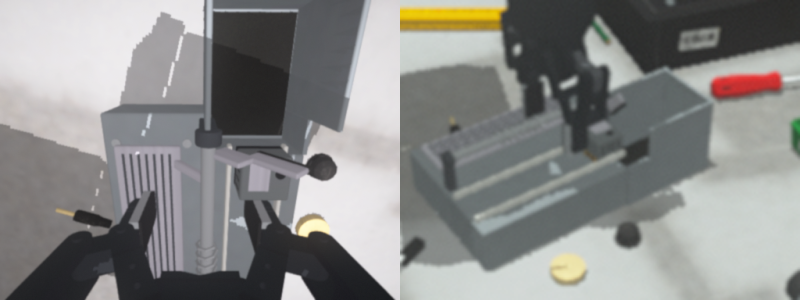

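The relay is against the right finger, square in the lane and just before the raised flap. I'll push on slowly.

```bash
python3 -m crank '[[0.2,0,0,0,0,0],[0.2,0,0,0,0,0],[0.2,0,0,0,0,0],[0.15,0,0,0,0,0],[0.15,0,0,0,0,0],[0.15,0,0,0,0,0],[0.15,0,0,0,0,0],[0.15,0,0,0,0,0],[0.15,0,0,0,0,0],[0,0,0,0,0,0]]' >/dev/null;python3 d.py -10 37.5 47
python3 - <<'E'
from workcell import *
import cv2,numpy as np
a=snapshot("wrist")["image"][:,:,::-1];s=snapshot("side")["image"][150:300,180:380,::-1]
cv2.imwrite("pics/m5.png",np.hstack([cv2.resize(a,(400,300),interpolation=cv2.INTER_AREA),cv2.resize(s,(400,300),interpolation=cv2.INTER_CUBIC)]))
E
```

```text
t 7.25 box mm [-18.4  37.4  47.1] yaw err deg 0.04 tilt [-0.003  0.    -1.   ] F box [-7.13  0.39 13.41] w 0.06157818033530517
tool cm [ 0.84 -0.01  0.01]
```

View pics/m5.png

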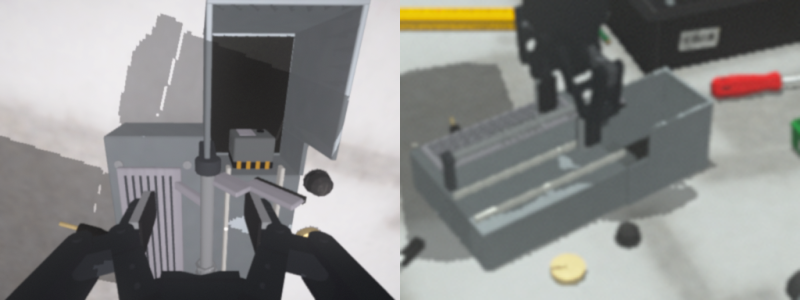

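The relay has tipped past the edge into the tray, with its striped rear face visible beyond the flap. I'll give it a small extra push, back off and lift clear.

```bash
python3 -m crank '[[0.3,0,0,0,0,0],[0.3,0,0,0,0,0],[0.1,0,0,0,0,0],[-0.4,0,0,0,0,0],[-0.6,0,0,0,0,0],[-0.6,0,0,0,0,0],[-0.4,0,-0.3,0,0,0],[0,0,-0.8,0,0,0],[0,0,-0.8,0,0,0],[0,0,-0.8,0,0,0]]' >/dev/null;python3 d.py
python3 -m crank '[[0,0,-0.8,0,0,0],[0,0,-0.8,0,0,0],[0,0,-1.5,0,0,0],[0,0,-2,0,0,0],[0,0,-2,0,0,0],[0,0,-2,0,0,0],[-0.5,0,-2,0,0,0],[-1,0,-1,0,0,0],[0,0,0,0,0,0],[0,0,0,0,0,0]]' >/dev/null;python3 d.py
python3 - <<'E'
from workcell import *
import cv2,numpy as np
a=snapshot("wrist")["image"][:,:,::-1];s=snapshot("side")["image"][150:300,180:380,::-1]
cv2.imwrite("pics/m6.png",np.hstack([cv2.resize(a,(400,300),interpolation=cv2.INTER_AREA),cv2.resize(s,(400,300),interpolation=cv2.INTER_CUBIC)]))
E
```

```text
t 8.1833 box mm [-29.8  36.7  75. ] yaw err deg 0.03 tilt [-0.  0. -1.] F box [-1.01 -1.32  1.49] w 0.061511765403713316
t 9.0167 box mm [-45.3  36.6 195.3] yaw err deg 0.0 tilt [ 0.  0. -1.] F box [ 0.32 -0.88  0.19] w 0.0612619533065431
```

View pics/m6.png

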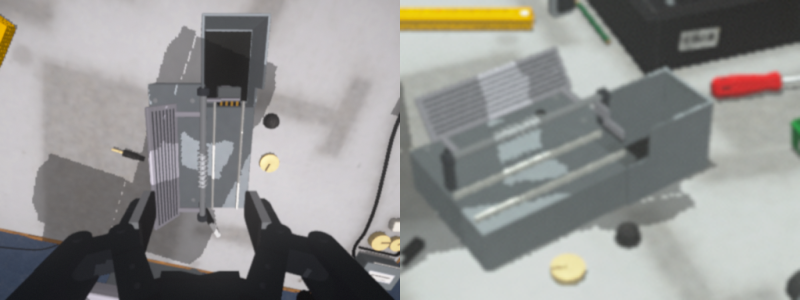

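The final montage shows the flap shut, the relay on end in the tray with its stripes at (228,103), and the bystanders undisturbed. I'll check the height numerically.

```bash
python3 - <<'E'
from h import *
from workcell import *
from scipy.spatial.transform import Rotation as R
o=get_obs();s=snapshot("wrist");T=np.eye(4);T[:3,:3]=R.from_rotvec(o["tool_rot"]).as_matrix();T[:3,3]=o["position"]
E=np.linalg.inv(T@s["hand_eye"]);b=np.load("b.npy");K=s["mtx"]
for z in(.034,.045,.055):
  for p in((228,106),(228,100),(216,87),(242,87)):
    w=atz(K,E,np.array(p)*1.28,z)-[b[0],b[1],0];c,n=np.cos(b[2]),np.sin(b[2]);print(z,p,(1e3*np.array([c*w[0]+n*w[1],-n*w[0]+c*w[1]])).round(1))
print((proj(K,E,tow(b,np.array([[0,0,45],[10,3,66.5],[0,-16.5,45],[8,-18,51.5],[0,0,6],[95,0,6]])/1e3))/1.28).round(1))
E
```

```text
0.034 (228, 106) [-0.8 -0.5]
0.034 (228, 100) [ 7.  -0.2]
0.034 (216, 87) [23.3 15.9]
0.034 (242, 87) [ 23.4 -17.5]
0.045 (228, 106) [0.7 0.9]
0.045 (228, 100) [8.2 1.2]
0.045 (216, 87) [23.9 16.7]
0.045 (242, 87) [ 24.  -15.5]
0.055 (228, 106) [2.1 2.1]
0.055 (228, 100) [9.3 2.4]
0.055 (216, 87) [24.5 17.4]
0.055 (242, 87) [ 24.5 -13.7]
[[228.6 106.6]
 [228.7 100.5]
 [241.6 106.6]
 [244.2 100.8]
 [225.4 102.8]
 [228.1  28.4]]
```

```bash
python3 -c "
from workcell import *
print(sign_off())"
```

```text
the job is handed in; nothing more can be done
None
```

The relay went under the held-up flap and dropped into the tray; the flap then sprung shut, the arm moved clear, and the job is handed in (the sign-off gave no verdict).

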